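# Seat and hold the square in the datum corner

### The arm

A 7-joint arm with a two-finger parallel gripper is mounted at the origin on a cart in front of the work surface, level with it; the furniture and walls round the work are solid. World frame = base frame: x ahead of the robot, y to its left, z up, the work surface at z = 0. Lengths are in m, angles in degrees, forces in N, time in s.
With the tool pointing down it reaches from about 0.4 to 0.925 m from the base axis. Payload 5.6 kg.
Tool frame: the origin (TCP) lies on the centre line of the jaws, within the pads' length; the fingertips stand tip_reach ahead of it and the grasp point (between the pads) lies 8 mm behind it (tip_reach is the distance from the TCP to the fingertips, in m); z points along the fingers, y is the line along which they close (so a half turn about z gives the same grasp; the last joint's range is limited). The gripper opens to 85 mm and grips with 20 to 120 N. Pads are 22 mm wide; open, the fingers measure 114 mm over their backs; the gripper's body (76 mm by 85 mm) begins 54 mm behind the grasp point. The pads swing forward as they close: fully open they stand 13 mm farther back than shut.
Start: joints at [70.818, 26.786, -0.665, 91.828, 0.344, 61.387, -3.226], TCP at [0.187, -0.623, 0.242] pointing down, gripper open.
Joint ranges: [-144.91, 144.91], [-17.63, 115.5], [-89.93, 88.59], [15.96, 139.68], [-74.01, 254.01], [8.47, 105.57], [-167.45, 167.45]. Speed limits (degrees/s): [147.25, 147.25, 180, 180, 180, 180, 180].

### API

Orientations are given as [roll, pitch, yaw] about the fixed x, y, z axes, in that order (R = Rz(yaw) Ry(pitch) Rx(roll)).
In Python, from station import observe, capture, camera_info, hand_in, tip_reach gives the robot as it stands.
- The arm moves only by the tool arm_command, never from a script. Its argument "plan" is a list of rows, each a list of 7 numbers: the shift along the tool's x, y, z in cm, then the turn, a rotation vector about the tool's x, y, z in rad, then the finger opening in cm, from 0 to 8.54. In form: [[dx, dy, dz, wx, wy, wz, claw], ...]. A call has exactly 10 rows; each row is the pose to reach, as a shift and turn from the pose commanded when the call began, along the tool's axes at that moment; what a row does not reach only later rows make up. A row lasts 1/10 s, in which the tool goes at most 50 mm and 8.59 degrees, less where a joint would pass 70% of its speed; a pose out of reach is approached as far as the arm can. A call with a gripper value outside its range is refused whole. The fingers move at their own pace and stop on an object; "force" is the grip in N (left out, the last holds). Time passes only in rows, so rows that repeat a pose let the fingers close, or fill a call up. It gives the time, the measured TCP pose, the force, the opening and the grip force at its end, in the units of the state.
- observe(): the state, without advancing time (a new reading comes with each control period).
- capture(name): name is "scene" or "top" or "wrist"; returns the picture (480x640x3 uint8, blue, green, red); there is no depth.
- camera_info(name): a dict with "fov_y" (degrees; the focal length in pixels is half the picture's height over the tangent of half this angle, whatever the lens; pixels are square), "cx", "cy" (the principal point, pixels), "position" and "attitude" of the camera in the world; the wrist camera has in their place "hand_eye" (4x4, takes a point from camera to tool coordinates, whose origin is the TCP and whose axes are the flange's). Camera axes: x right, y up, looking along -z (the intrinsics and any distortion apply to the point x, -y, -z); pixel columns grow to the right and rows downward; lengths in m; the calibration is good to about 2 mm. A picture is of the moment at which its call begins: read the wrist's pose just before it. camera_info takes no time and is no camera call.
- hand_in(): hands the job in; it is judged then, once.
The state is a dict: "clock": time; "qpos": joint angles; "joint_velocities": joint speeds; "joint_efforts": joint torques, N m; "tcp_pos": TCP position; "ee_rot": TCP orientation; "ft_force": force on the tool from outside, world axes, zero at the start; "torque": the same for the moment, N m; "grip_width": finger opening in m; "finger_force": force on a finger pad.
Only numpy, scipy, OpenCV 4.12 (cv2) and the standard library are available. Lean on these libraries where they do the work, as an engineer would, in place of code of your own. Each camera call takes 0.05 s, during which the arm holds its last target. There are 200 camera calls.

### The job

First wind the fixture's handwheel one full turn clockwise, up to its stop, so that the brass ejector bar draws back out of the corner. Then pick up the loose steel square, lay it flat on the fixture's plate and press it into the corner until its two outer faces touch both steel fences. Finish while still gripping the square and pressing it firmly square against both fences - do not let go - and leave the solder reel, the relay and the battery where they are.

Things in the scene. Friction and masses are not known exactly. Their poses are not given: they have to be found in the camera images.
- fixture: Fixed datum-corner fixture (place and yaw vary): dark steel plate 170 (x) x 260 (y) x 10 mm, origin at the centre of its underside, on the bench. Blue gearbox 84 x 92 mm, top 30 mm above the bench, centred at (0, -82) mm, under the handwheel. Two steel fences 16 mm thick, tops 22 mm above the bench, form an inner corner open to -x and +y.
- fence_far: Far fence of the fixture; its frame coincides with the fixture's. Its working face is the plane x = +60 mm and looks to -x, from y = -2 to +102 mm (a small gap is left at the corner).
- fence_right: Right fence of the fixture; its frame coincides with the fixture's. Its working face is the plane y = -10 mm and looks to +y, from x = -64 to +53 mm, with a slot at x = 0 through which the ejector bar slides.
- datum_corner (a point): Point on the plate's top (10 mm above the bench) where the planes of the two fence faces meet; axes as the fixture: far-fence face normal along x, right-fence face normal along y. The square's smooth steel slides on plate and fences with a friction coefficient of about 0.2, so bearing down hard while pushing hides a little of the push.
- wheel_centre (a point): Point on the vertical axis of the handwheel, 62 mm above the bench.
- handle_grip (a point): Grip point on the handwheel's red crank handle, 62 mm above the bench, 30 mm from the wheel's axis. The handle is an upright, freely spinning knob 16 mm in diameter, from 41 to 76 mm above the bench; the black wheel below it is 84 mm in diameter, its top 42 mm above the bench.
- handwheel (a joint): Angle of the handwheel, rad, growing clockwise seen from above. It starts between 0 and 0.4 and has a stop at 6.45; at 0 the handle lies on the fixture's -x side of the axis. Turns with about 0.06 N m of friction and stays where it is left.
- ejector (a joint): Travel of the brass ejector bar (12 mm wide, 8 mm high) toward -y of the fixture, m: 2.15 mm per radian of handwheel. At 0 it sticks out 12 mm from the right fence's face into the corner; beyond 0.012 it is behind the face.
- square: Loose L-shaped steel square, 12 mm thick, 0.3 kg; origin on its underside below the grip. Stock x -60 to +50, y -20 to +16 mm; blade x +26 to +50, from the stock to y = +60. Outer faces: x = +50 (80 mm long, goes to the far fence) and y = -20 (110 mm long, to the right fence). Black upright grip over the origin: 44 (x) x 16 (y) mm, 12 to 41 mm above the underside.
- square_corner (a point): Outer corner of the square at its underside; comes to lie at the datum corner.
- solder_reel: Bystander: standing reel of solder wire, 60 mm in diameter, 46 mm high, origin at the centre of its underside.
- relay: Bystander: clear relay with a black base, 27 x 21 x 34 mm high, origin at the centre of its underside.
- block_battery: Bystander: black and orange block battery, 52 x 27 x 18 mm, origin at the centre of its underside.

How it is judged (in metres and radians):
On the way:
1. the handwheel is wound a full turn clockwise and the ejector is behind the fence (value of joint handwheel above 6 rad and value of joint ejector above 0.0122 m), for 0.2 s.
At the end, for the whole second after the job is handed in: Wheel past 6.0 rad, ejector behind the fence face; square flat on the plate (0.03 rad, 3 mm), within 0.02 rad of the fences and its outer corner within 3 mm of the datum corner, touching each fence with over 1 N, still, and held by the fingers (over 2 N) (all of step 1 and contact force between square and fence_far above 1 N and contact force between square and fence_right above 1 N and contact force between the fingers and square above 2 N and angle between the x axis of square and the x axis of fixture, either way round below 0.02 rad and horizontal distance between square_corner and datum_corner below 0.003 m and z of square_corner in the frame of datum_corner below 0.003 m and angle between square's own z axis and vertical below 0.03 rad and linear speed of square below 0.01 m/s); the arm keeps its last pose, push and grip.
It fails at once if the square is moved before the handwheel has been wound (distance of square from where it was at the start of the episode above 0.03 m and value of joint handwheel below 5.9 rad).
It fails at once if the solder reel is disturbed (distance of solder_reel from where it was at the start of the episode above 0.02 m).
It fails at once if the relay is disturbed (distance of relay from where it was at the start of the episode above 0.02 m).
It fails at once if the battery is disturbed (distance of block_battery from where it was at the start of the episode above 0.02 m).
It also fails if it takes over 72 s, if anything falls off the work surface, if the arm or the gripper's body presses on something with over 40 N, if the wrist force passes 120 N, or if a joint passes its speed limit or range.

## Working session

There is one attempt and no reset: what is moved stays moved. The work goes in short steps, Python scripts to look and compute and a tool call to move; the robot and the scene stay as the last step left them, time stands still between calls to the robot, and variables do not carry over. Pictures are saved under pics/ and viewed, at most 10 in all, crops included, and the job is handed in when it is done.

Besides the shell and the picture viewer there is one more tool, called after "Request:" in YAML: its name, and indented under it one key for each argument. arm_command: Moves the arm, as the interface text tells. Its arguments: {"type":"object","properties":{"plan":{"type":"array","items":{"type":"array","items":{"type":"number"}}},"force":{"type":"number"}},"required":["plan"]}

```bash
mkdir -p pics; ls
python3 - <<'E'
from station import *
import cv2
print(observe()); print(tip_reach() if callable(tip_reach) else tip_reach)
for n in("scene","top","wrist"): print(n,camera_info(n))
for n in("scene","top"): cv2.imwrite(f"pics/{n}0.png",capture(n))
E
```

```text
pics
{'clock': 0.0, 'qpos': array([70.81592414, 26.83741154, -0.66456322, 91.88027428,  0.34212151,
       61.38855654, -3.22596319]), 'joint_velocities': array([-0.0796867 , -0.0435818 , -0.02146345, -0.01095308, -0.04349142,
        0.02487838,  0.06954365]), 'joint_efforts': array([-1.68873726e-04, -5.32379615e+01,  2.09743332e-02, -2.51309037e+01,
        1.13488760e-02,  7.77477049e-03, -4.15160787e-05]), 'tcp_pos': array([ 0.18678923, -0.62201491,  0.241327  ]), 'ee_rot': array([-1.79895907e+02,  5.89363241e-03,  1.67154859e+01]), 'ft_force': array([ 0.94856026, -0.70212233,  0.03974322]), 'torque': array([ 0.02788551,  0.02047453, -0.01979604]), 'finger_force': 0.0, 'grip_width': 0.08554440551722897}
0.011
scene {'fov_y': 43.72473973817806, 'cx': 321.1801088371147, 'cy': 230.74727956116314, 'position': array([-0.00208217,  0.94522561,  0.78951181]), 'attitude': array([  58.01719031,    1.22562555, -153.81728741])}
top {'fov_y': 49.243880892302904, 'cx': 321.739646090261, 'cy': 236.78894877155074, 'position': array([ 0.30844148, -0.07387997,  1.33177351]), 'attitude': array([  9.26799742,   0.6423742 , -91.42997265])}
wrist {'fov_y': 69.98037077689358, 'cx': 317.93969696646764, 'cy': 236.4341075317717, 'hand_eye': array([[ 5.53680494e-04,  9.65074739e-01,  2.61974123e-01,
         6.60596435e-02],
       [ 9.99999770e-01, -6.36878722e-04,  2.32676415e-04,
        -3.39242005e-05],
       [ 3.91395875e-04,  2.61973934e-01, -9.65074870e-01,
        -1.31545541e-01],
       [ 0.00000000e+00,  0.00000000e+00,  0.00000000e+00,
         1.00000000e+00]])}
```

View pics/top0.png

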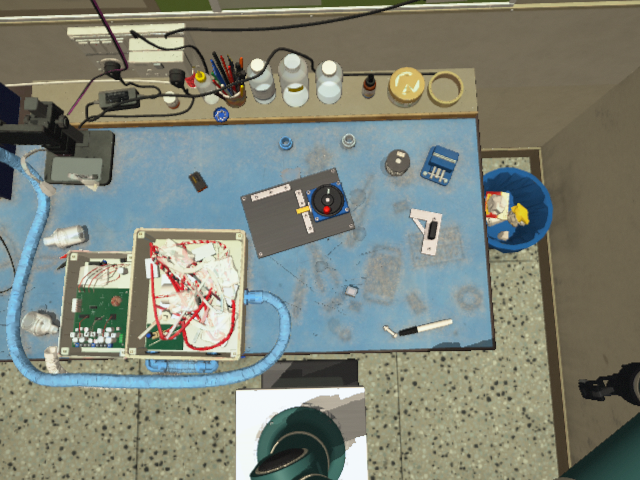

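View pics/scene0.png

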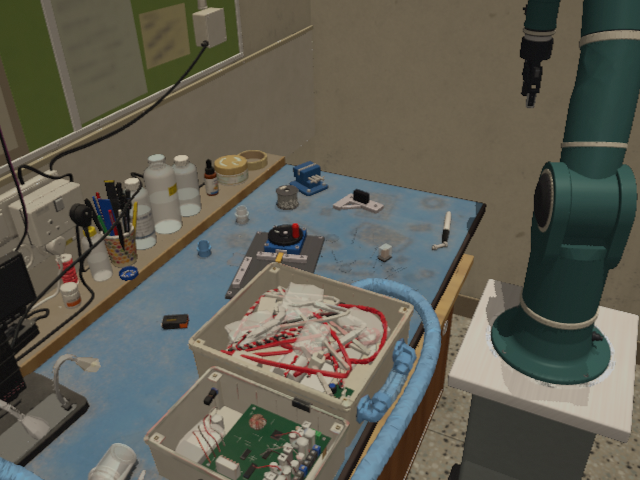

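```bash
cat > h.py <<'E'
import numpy as np, cv2
from station import *
from scipy.spatial.transform import Rotation as R
def cam(n,s=None):
    c=camera_info(n); f=240/np.tan(np.radians(c['fov_y']/2))
    if n=='wrist':
        T=np.eye(4); T[:3,:3]=R.from_euler('xyz',s['ee_rot'],degrees=True).as_matrix(); T[:3,3]=s['tcp_pos']
        M=T@c['hand_eye']
    else:
        M=np.eye(4); M[:3,:3]=R.from_euler('xyz',c['attitude'],degrees=True).as_matrix(); M[:3,3]=c['position']
    return M,f,c['cx'],c['cy']
def ray(C,uv,z):
    M,f,cx,cy=C; uv=np.atleast_2d(np.asarray(uv,float))
    d=np.c_[(uv[:,0]-cx)/f,-(uv[:,1]-cy)/f,-np.ones(len(uv))]@M[:3,:3].T
    return M[:3,3]+d*((z-M[2,3])/d[:,2])[:,None]
def proj(C,P):
    M,f,cx,cy=C; p=(np.atleast_2d(P)-M[:3,3])@M[:3,:3]
    return np.c_[cx+f*p[:,0]/-p[:,2],cy-f*p[:,1]/-p[:,2]]
def delta(s,p,rpy):
    """shift (cm, tool axes) and rotvec from state s pose to target"""
    A=R.from_euler('xyz',s['ee_rot'],degrees=True)
    return (A.inv().apply(np.asarray(p)-s['tcp_pos'])*100).round(2),(A.inv()*R.from_euler('xyz',rpy,degrees=True)).as_rotvec().round(3)
E
python3 - <<'E'
from h import *
C=cam('top'); im=cv2.imread('pics/top0.png')
def p(n,uv,z): print(n,ray(C,uv,z)[:,:2].round(4).tolist())
p('plate corners ul,ur,lr,ll',[[242,196],[336,169],[354,228],[258,256]],.01)
p('wheel',[328,200],.042); p('handle',[326,209],.076)
p('square',[[410,210],[441,211],[435,254],[424,251]],.012); p('grip',[432,230],.041)
p('reel',[397,160],.046);p('relay',[352,291],.034);p('bat',[198,181],.018);p('bin?',[440,165],.03)
cv2.imwrite('pics/crop0.png',cv2.resize(im[140:270,230:460],None,fx=3.4,fy=3.4,interpolation=cv2.INTER_CUBIC))
E
```

```text
plate corners ul,ur,lr,ll [[0.6372, 0.1397], [0.7028, -0.1062], [0.545, -0.1477], [0.4793, 0.099]]
wheel [[0.6129, -0.0828]]
handle [[0.5824, -0.0771]]
square [[0.5878, -0.293], [0.583, -0.3723], [0.4723, -0.3503], [0.4807, -0.3229]]
grip [[0.5292, -0.3403]]
reel [[0.7114, -0.2611]]
relay [[0.383, -0.1359]]
bat [[0.6783, 0.2527]]
bin? [[0.6999, -0.3731]]
```

View pics/crop0.png

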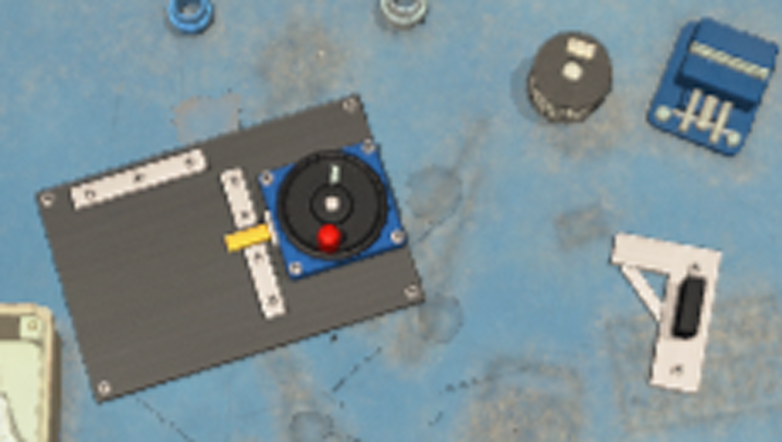

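The views show the plate (yaw about 15°), wheel at about (0.613, -0.083), the handle near its zero side, and the square at about (0.53, -0.34) with yaw about -11°. All agree with the given sizes to within about 1 cm. Next I move over the scene for a wrist view.

Request:
arm_command:
  plan:
    - [2.4,-1.65,0,0,0,0,8.5]
    - [4.8,-3.3,0,0,0,0,8.5]
    - [7.2,-4.9,0,0,0,0,8.5]
    - [9.6,-6.6,0,0,0,0,8.5]
    - [12,-8.2,0,0,0,0,8.5]
    - [14.4,-9.9,0,0,0,0,8.5]
    - [16.7,-11.5,0,0,0,0,8.5]
    - [19.1,-13.1,0,0,0,0,8.5]
    - [21.5,-14.8,0,0,0,0,8.5]
    - [23.9,-16.4,-0.5,0,0,0,8.5]

```text
clock: 1.1
tcp_pos: [0.3688, -0.3952, 0.2464]
ee_rot: [-179.9, 0.1, 16.7]
ft_force: [0.9, -0.3, -0.2]
grip_width: 0.0851
finger_force: 0.0
```

Request:
arm_command:
  plan:
    - [2.4,-1.65,0,0,0,0,8.5]
    - [4.8,-3.3,0,0,0,0,8.5]
    - [7.2,-4.9,0,0,0,0,8.5]
    - [9.6,-6.6,0,0,0,0,8.5]
    - [12,-8.2,0,0,0,0,8.5]
    - [14.4,-9.9,0,0,0,0,8.5]
    - [16.7,-11.5,0,0,0,0,8.5]
    - [19.5,-13.4,0,0,0,0,8.5]
    - [23.9,-16.4,-0.5,0,0,0,8.5]
    - [23.9,-16.4,-0.5,0,0,0,8.5]

```text
clock: 2.1
tcp_pos: [0.554, -0.1639, 0.2526]
ee_rot: [-179.8, -0.2, 17.3]
ft_force: [0.3, 1.0, -0.3]
grip_width: 0.085
finger_force: 0.0
```

Run:
```python
from h import *
import pickle
s=observe(); im=capture('wrist'); cv2.imwrite('pics/w1.png',im); pickle.dump(s,open('w1.pkl','wb'))
print(s['clock'],s['qpos'].round(1),s['tcp_pos'],s['ee_rot'],s['ft_force'])
```

```text
2.1 [ 25.4  20.3 -15.2 100.9   5.8  59.5 -64.6] [ 0.55395728 -0.16391478  0.2525962 ] [-179.84719013   -0.20694953   17.25308409] [ 0.31550577  0.97079863 -0.32428301]
```

View pics/w1.png

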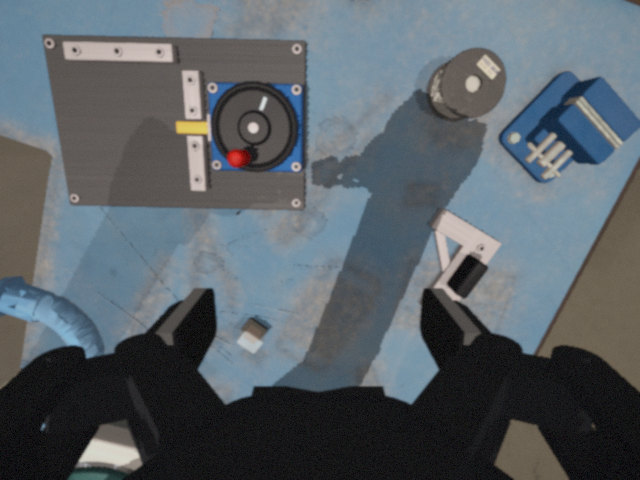

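The wrist view shows the plate corners at (45,37), (305,40), (305,209) and (70,205). The wheel hub is at (253,128), the red handle at (237,158), and the square's grip near (467,274).

```bash
cat > m.py <<'E'
from h import *
def fix(C,im,name):
    red=cv2.inRange(im,(0,0,130),(70,70,255)); 
    n,l,st,ce=cv2.connectedComponentsWithStats(red)
    return n,st,ce
E
python3 - <<'E'
from h import *
import pickle
def fit(Pm,W):  # rigid 2D model->world
    a,b=Pm-Pm.mean(0),W-W.mean(0); th=np.arctan2((a[:,0]*b[:,1]-a[:,1]*b[:,0]).sum(),(a*b).sum())
    r=np.array([[np.cos(th),-np.sin(th)],[np.sin(th),np.cos(th)]]); t=W.mean(0)-r@Pm.mean(0)
    return np.degrees(th),t,np.linalg.norm(W-(Pm@r.T+t),axis=1)
M=np.array([[85,130],[85,-130],[-85,-130],[-85,130]])/1e3
for n,f,s,uv,hub in (('top','pics/top0.png',None,[[242,196],[336,169],[354,228],[258,256]],[328,200]),('wrist','pics/w1.png',pickle.load(open('w1.pkl','rb')),[[45,37],[305,40],[305,209],[70,205]],[253,128])):
    C=cam(n,s); im=cv2.imread(f); g=cv2.cvtColor(im,cv2.COLOR_BGR2GRAY)
    th,t,e=fit(M,ray(C,uv,.01)[:,:2]); print(n,'plate',th.round(2),t.round(4),e.round(4))
    r=np.radians(th); w=t+np.array([.082*np.sin(r),-.082*np.cos(r)]); h=ray(C,hub,.044)[0,:2]
    print(' wheel model',w.round(4),'seen',h.round(4))
    red=cv2.inRange(im,(0,0,130),(60,60,255)); k,l,st,ce=cv2.connectedComponentsWithStats(red)
    for i in range(1,k):
        if np.hypot(*(ce[i]-hub))<50 and st[i,4]>8: p=ray(C,ce[i],.072)[0,:2]; d=p-h; print(' handle',ce[i],st[i,4],p.round(4),np.hypot(*d).round(4),(180-(np.degrees(np.arctan2(d[1],d[0]))-th)).round(1))
    hsv=cv2.cvtColor(im,cv2.COLOR_BGR2HSV)
    wh=cv2.inRange(hsv,(0,0,150),(179,45,255)); 
    sq=proj(C,[[.529,-.34,.03]])[0]
    k,l,st,ce=cv2.connectedComponentsWithStats(wh)
    for i in range(1,k):
        if np.hypot(*(ce[i]-sq))<60 and st[i,4]>100:
            c=max(cv2.findContours((l==i).astype('uint8'),0,2)[0],key=cv2.contourArea); a=cv2.approxPolyDP(c,3,True)[:,0]
            print(' sq',st[i].tolist(),a.tolist(),ray(C,a,.012)[:,:2].round(4).tolist())
    bk=cv2.inRange(hsv,(0,0,0),(179,255,60)); k,l,st,ce=cv2.connectedComponentsWithStats(bk)
    for i in range(1,k):
        if np.hypot(*(ce[i]-sq))<40 and st[i,4]>40: print(' grip',ce[i],st[i].tolist(),ray(C,ce[i],.036)[0].round(4))
E
```

```text
top plate 14.84 [ 0.5911 -0.0038] [0.0048 0.004  0.0045 0.0038]
 wheel model [ 0.6121 -0.083 ] seen [ 0.6124 -0.0828]
 handle [326.16666667 208.73333333] 30 [ 0.5839 -0.0775] 0.029 25.4
 sq [385, 150, 57, 41, 642] [[428, 150], [421, 156], [416, 154], [416, 164], [410, 158], [407, 175], [397, 186], [392, 182], [395, 179], [387, 176], [385, 186], [388, 183], [390, 190], [394, 190], [395, 185], [399, 188], [418, 181], [436, 190], [440, 188], [419, 176]] [[0.7469, -0.3484], [0.7311, -0.3292], [0.7369, -0.3164], [0.7098, -0.315], [0.7265, -0.3002], [0.6808, -0.29], [0.6522, -0.2627], [0.6632, -0.2503], [0.671, -0.2584], [0.6796, -0.238], [0.653, -0.2317], [0.6608, -0.2398], [0.642, -0.2441], [0.6417, -0.2544], [0.655, -0.2576], [0.6467, -0.2676], [0.664, -0.3177], [0.6387, -0.3628], [0.6437, -0.3734], [0.6773, -0.321]]
 sq [428, 167, 20, 15, 104] [[428, 172], [430, 177], [447, 180], [442, 177], [444, 170], [440, 176], [438, 168], [436, 175], [435, 167]] [[0.6874, -0.3449], [0.6738, -0.3493], [0.6646, -0.3928], [0.6729, -0.3804], [0.6916, -0.3868], [0.6758, -0.3754], [0.6974, -0.3715], [0.
[... 1969 characters left out ...]
596, -0.3739], [0.5757, -0.3738]]
 sq [422, 249, 15, 16, 132] [[435, 249], [422, 260], [436, 262]] [[0.5467, -0.3044], [0.53, -0.2952], [0.5326, -0.3114]]
 sq [475, 288, 14, 15, 101] [[475, 288], [475, 299], [485, 302], [487, 295]] [[0.5163, -0.3672], [0.5034, -0.3729], [0.5034, -0.3858], [0.5124, -0.3843]]
 sq [483, 308, 18, 23, 154] [[489, 308], [496, 315], [491, 320], [484, 316], [483, 319], [491, 322], [489, 327], [493, 330], [500, 311]] [[0.4977, -0.3936], [0.4918, -0.4054], [0.4839, -0.4025], [0.4863, -0.3923], [0.4823, -0.3928], [0.4815, -0.4036], [0.4746, -0.4041], [0.4724, -0.4104], [0.498, -0.4077]]
 grip [466.48263889 275.70601852] [448, 255, 39, 42, 864] [ 0.5332 -0.3382  0.036 ]
```

Request:
arm_command:
  plan:
    - [1.3,-1.9,0,0,0,0,5]
    - [2.7,-3.7,0,0,0,0,5]
    - [4,-5.6,0,0,0,0,5]
    - [5.3,-7.4,1,0,0,0,5]
    - [5.3,-7.4,4,0,0,0,5]
    - [5.3,-7.4,7,0,0,0,5]
    - [5.3,-7.4,10,0,0,0,5]
    - [5.3,-7.4,13,0,0,0,5]
    - [5.3,-7.4,14,0,0,0,5]
    - [5.3,-7.4,14,0,0,0,5]

```text
clock: 3.15
tcp_pos: [0.5785, -0.0857, 0.1107]
ee_rot: [-179.9, 0.2, 16.7]
ft_force: [0.5, 0.5, -0.4]
grip_width: 0.0497
finger_force: 0.0
```

Run:
```python
from h import *
s=observe(); im=capture('wrist'); cv2.imwrite('pics/w2.png',im)
print(s['tcp_pos'],s['ee_rot'],s['grip_width'],delta(s,[.5835,-.0773,.060],[180,0,16.7]))
C=cam('wrist',s); red=cv2.inRange(im,(0,0,110),(60,60,255)); k,l,st,ce=cv2.connectedComponentsWithStats(red)
for i in range(1,k):
    if st[i,4]>100: print(ce[i],st[i],ray(C,ce[i],.072)[0])
```

```text
[ 0.57847079 -0.08566005  0.11074709] [-179.93665457    0.20372602   16.65458921] 0.04965565390158625 (array([ 0.74, -0.65,  5.07]), array([-0.001,  0.004, -0.001]))
[305.9304447  252.87571266] [291 233  30  39 877] [ 0.5870086  -0.07645342  0.072     ]
```

View pics/w2.png

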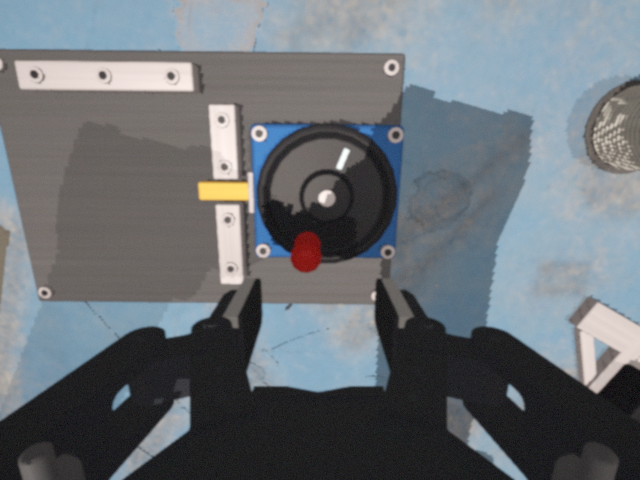

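The view shows the handle between the fingers' lanes at (306,250), about 9 mm off the tool axis, with a low flat hub. I correct, descend and grip.

Request:
arm_command:
  plan:
    - [0.7,-0.6,0,0,0,0,5]
    - [0.7,-0.6,0,0,0,0,5]
    - [0.7,-0.6,2,0,0,0,5]
    - [0.7,-0.6,4,0,0,0,5]
    - [0.7,-0.6,5,0,0,0,5]
    - [0.7,-0.6,5,0,0,0,0.8]
    - [0.7,-0.6,5,0,0,0,0.8]
    - [0.7,-0.6,5,0,0,0,0.8]
    - [0.7,-0.6,5,0,0,0,0.8]
    - [0.7,-0.6,5,0,0,0,0.8]
  force: 30

```text
clock: 4.2
tcp_pos: [0.5856, -0.0769, 0.0633]
ee_rot: [180.0, -0.1, 16.7]
ft_force: [-0.8, 1.2, 4.4]
grip_width: 0.0146
finger_force: 29.6
```

Run:
```python
from h import *
s=observe(); im=capture('wrist'); cv2.imwrite('pics/w3.png',im)
print(s)
w=np.array([.6125,-.082]); d=s['tcp_pos'][:2]-w; print(np.hypot(*d),np.degrees(np.arctan2(*d[::-1])))
```

```text
{'clock': 4.2, 'qpos': array([ 14.6354846 ,  35.52159637, -13.61463629, 106.23500823,
        12.38682831,  39.57548877, -79.3880884 ]), 'joint_velocities': array([-0.08125001,  0.08576344,  0.00728965, -0.15005035,  0.13365495,
       -0.07309508, -0.06834125]), 'joint_efforts': array([ 5.02354614e-01, -5.10157335e+01, -2.75252938e+00, -1.71721995e+01,
        2.08525015e-01, -2.06748024e-01,  2.55515748e-03]), 'tcp_pos': array([ 0.58556721, -0.07685101,  0.06330238]), 'ee_rot': array([ 1.79972034e+02, -9.27816267e-02,  1.67224981e+01]), 'ft_force': array([-0.82558395,  1.19970966,  4.43089611]), 'torque': array([0.1905542 , 0.15983462, 0.01755175]), 'finger_force': 29.579491554322885, 'grip_width': 0.014552379086325186}
0.027420564480796574 169.1768268774053
```

Request:
arm_command:
  plan:
    - [0.16,-0.69,-0.2,0,0,0,0.8]
    - [0.74,-1.21,-0.2,0,0,0,0.8]
    - [1.44,-1.56,-0.2,0,0,0,0.8]
    - [2.21,-1.72,-0.2,0,0,0,0.8]
    - [2.99,-1.68,-0.2,0,0,0,0.8]
    - [3.73,-1.43,-0.2,0,0,0,0.8]
    - [4.39,-1.0,-0.2,0,0,0,0.8]
    - [4.91,-0.42,-0.2,0,0,0,0.8]
    - [5.26,0.28,-0.2,0,0,0,0.8]
    - [5.42,1.05,-0.2,0,0,0,0.8]

```text
clock: 5.25
tcp_pos: [0.6422, -0.0672, 0.0637]
ee_rot: [-179.8, -0.3, 16.9]
ft_force: [4.5, 5.7, -9.8]
grip_width: 0.0148
finger_force: 30.6
```

Run:
```python
from h import *
s=observe(); im=capture('wrist'); cv2.imwrite('pics/w4.png',im)
w=np.array([.6125,-.082]); d=s['tcp_pos'][:2]-w; print(s['tcp_pos'],s['ft_force'],s['torque'],s['grip_width'],np.hypot(*d),np.degrees(np.arctan2(*d[::-1])))
```

```text
[ 0.64218225 -0.06722952  0.06369772] [ 4.49684614  5.66582531 -9.77819299] [ 1.05814572 -0.92486908  0.03578459] 0.01478622086548683 0.03315422898563134 26.455863036851316
```

View pics/w4.png

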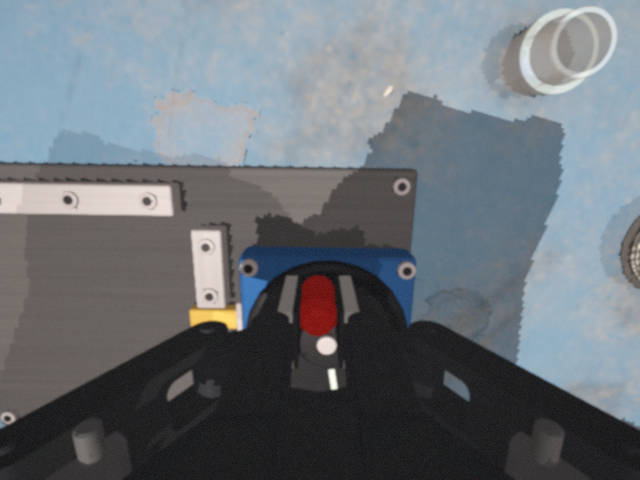

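The wheel follows: the handle is at (318,305), about 145° round. I continue.

Request:
arm_command:
  plan:
    - [-0.04,0.78,0.1,0,0,0,0.8]
    - [-0.29,1.53,0.1,0,0,0,0.8]
    - [-0.72,2.18,0.1,0,0,0,0.8]
    - [-1.3,2.7,0.1,0,0,0,0.8]
    - [-2.0,3.06,0.1,0,0,0,0.8]
    - [-2.77,3.22,0.1,0,0,0,0.8]
    - [-3.55,3.17,0.1,0,0,0,0.8]
    - [-4.29,2.93,0.1,0,0,0,0.8]
    - [-4.95,2.5,0.1,0,0,0,0.8]
    - [-5.47,1.92,0.1,0,0,0,0.8]

```text
clock: 6.3
tcp_pos: [0.5947, -0.1026, 0.0636]
ee_rot: [-179.9, -0.4, 16.8]
ft_force: [10.6, 8.3, -11.8]
grip_width: 0.0145
finger_force: 30.5
```

Run:
```python
from h import *
s=observe()
w=np.array([.6125,-.082]); d=s['tcp_pos'][:2]-w; print(s['tcp_pos'],s['ft_force'],s['torque'],s['grip_width'],np.hypot(*d),np.degrees(np.arctan2(*d[::-1])))
```

```text
[ 0.59470068 -0.10262308  0.06360694] [ 10.60740287   8.27278911 -11.83560446] [ 1.67949559 -2.25268251 -0.01114005] 0.014453643271313123 0.027242011697459302 -130.7967550705566
```

Request:
arm_command:
  plan:
    - [-0.21,-0.36,0.1,0,0,0,0.8]
    - [-0.37,-0.75,0.1,0,0,0,0.8]
    - [-0.47,-1.15,0.1,0,0,0,0.8]
    - [-0.52,-1.57,0.1,0,0,0,0.8]
    - [-0.51,-1.99,0.1,0,0,0,0.8]
    - [-0.47,-2.21,0.1,0,0,0,0.8]
    - [-0.44,-2.37,0.1,0,0,0,0.8]
    - [-0.44,-2.37,0.1,0,0,0,0.8]
    - [-0.44,-2.37,0.1,0,0,0,0.8]
    - [-0.44,-2.37,0.1,0,0,0,0.8]

```text
clock: 7.3
tcp_pos: [0.5852, -0.085, 0.0635]
ee_rot: [179.8, -0.4, 16.7]
ft_force: [9.9, 0.9, -7.6]
grip_width: 0.0145
finger_force: 30.9
```

Run:
```python
from h import *
s=observe()
w=np.array([.6125,-.082]); d=s['tcp_pos'][:2]-w; print(s['tcp_pos'],s['ft_force'],s['torque'],s['grip_width'],np.hypot(*d),np.degrees(np.arctan2(*d[::-1])))
```

```text
[ 0.5852042  -0.08495493  0.06350922] [ 9.89464009  0.89804787 -7.56377946] [ 2.04607811e-01 -1.96869430e+00 -7.95541061e-04] 0.01452508609068786 0.02745528117394836 -173.82145711550012
```

Request:
arm_command:
  plan:
    - [-0.3,-2.2,0.1,0,0,0,4.5]
    - [-0.3,-2.2,0.1,0,0,0,4.5]
    - [-0.3,-2.2,0.1,0,0,0,4.5]
    - [-0.3,-2.2,0.1,0,0,0,4.5]
    - [-0.3,-2.2,-2,0,0,0,4.5]
    - [-0.3,-2.2,-5,0,0,0,4.5]
    - [-0.3,-2.2,-8,0,0,0,4.5]
    - [-0.3,-2.2,-11,0,0,0,4.5]
    - [-0.3,-2.2,-14,0,0,0,4.5]
    - [-0.3,-2.2,-14,0,0,0,4.5]

```text
clock: 8.3
tcp_pos: [0.5746, -0.0653, 0.2073]
ee_rot: [179.7, -0.4, 16.7]
ft_force: [0.7, 0.2, -0.6]
grip_width: 0.0449
finger_force: 0.0
```

Request:
arm_command:
  plan:
    - [-2,2.2,0,0,0,0.05,6]
    - [-4,4.5,0,0,0,0.1,6]
    - [-6,6.7,0,0,0,0.15,6]
    - [-8,9,0,0,0,0.2,6]
    - [-10,11.2,0,0,0,0.25,6]
    - [-12,13.5,0,0,0,0.3,6]
    - [-14,15.7,0,0,0,0.36,6]
    - [-16,18,0,0,0,0.43,6]
    - [-18,20,0,0,0,0.49,6]
    - [-18,20,0,0,0,0.49,6]

```text
clock: 9.3
tcp_pos: [0.4538, -0.312, 0.2018]
ee_rot: [179.8, 0.1, -11.9]
ft_force: [0.2, -0.0, -0.5]
grip_width: 0.0602
finger_force: 0.0
```

Run:
```python
from h import *
import pickle
s=observe(); im=capture('wrist'); cv2.imwrite('pics/w5.png',im); t=capture('top'); cv2.imwrite('pics/top1.png',t); pickle.dump(s,open('w5.pkl','wb'))
print(s['clock'],s['tcp_pos'],s['ee_rot'],s['ft_force'])
a=cv2.resize(t[140:260,230:400],(510,360),interpolation=cv2.INTER_CUBIC)
b=cv2.resize(im,(480,360)) if 0 else im
c=np.zeros((480,640+0,3),'uint8'); c[:]=im; c[300:480,0:255]=a[::2,::2]
cv2.imwrite('pics/c5.png',c)
```

```text
9.3 [ 0.45375824 -0.31204622  0.20180136] [ 1.79838470e+02  1.46638876e-01 -1.18691152e+01] [ 0.20756183 -0.02801988 -0.47905898]
```

View pics/c5.png

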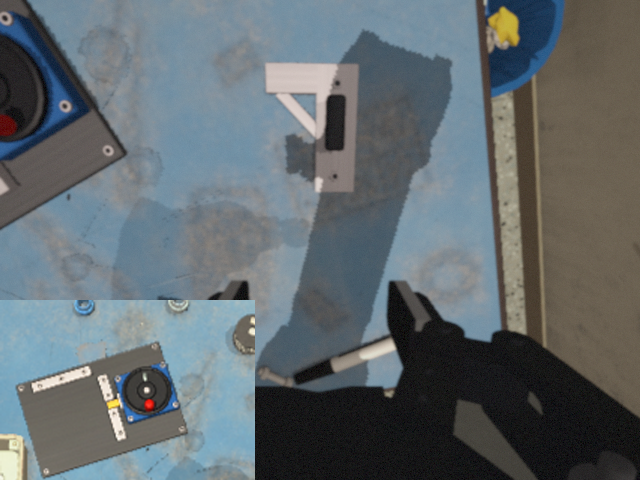

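The wrist view shows the square lying at (266..358, 63..191) with its grip at (335,123). The inset shows the brass bar drawn back behind the fence.

Run:
```python
from h import *
import pickle
s=pickle.load(open('w5.pkl','rb')); im=cv2.imread('pics/w5.png'); C=cam('wrist',s)
W=ray(C,[[266,63],[358,65],[353,191],[314,190]],.012)[:,:2]
M=np.array([[50,60],[50,-20],[-60,-20],[-60,16]])/1e3
a,b=M-M.mean(0),W-W.mean(0); th=np.arctan2((a[:,0]*b[:,1]-a[:,1]*b[:,0]).sum(),(a*b).sum())
r=np.array([[np.cos(th),-np.sin(th)],[np.sin(th),np.cos(th)]]); t=W.mean(0)-r@M.mean(0)
print(np.degrees(th),t,np.linalg.norm(W-(M@r.T+t),axis=1))
bk=cv2.inRange(im,(0,0,0),(60,60,60)); k,l,st,ce=cv2.connectedComponentsWithStats(bk)
for i in range(1,k):
    if np.hypot(*(ce[i]-[335,123]))<30 and st[i,4]>100: 
        print('grip',ce[i],st[i],ray(C,ce[i],.036)[0]); print(np.array(cv2.minAreaRect(np.argwhere(l==i)[:,::-1].astype('float32'))[1]))
o=observe(); print(delta(o,[*t,.10],[180,0,np.degrees(th)]))
Ct=cam('top'); im=cv2.imread('pics/top1.png'); red=cv2.inRange(im,(0,0,130),(60,60,255)); k,l,st,ce=cv2.connectedComponentsWithStats(red)
for i in range(1,k):
    if np.hypot(*(ce[i]-[328,205]))<30 and st[i,4]>8: d=ray(Ct,ce[i],.072)[0,:2]-[.6125,-.0825]; print('handle',ce[i],np.hypot(*d),180-(np.degrees(np.arctan2(d[1],d[0]))-14.9))
```

```text
-12.887343615121553 [ 0.53079338 -0.34291662] [0.00148938 0.0013338  0.00105182 0.00141757]
grip [334.82135524 122.61498973] [325  95  20  56 974] [ 0.53114471 -0.34295014  0.036     ]
[18.38978958 55.30262375]
(array([ 7.99,  1.96, 10.18]), array([0.   , 0.001, 0.025]))
handle [328.72727273 208.90909091] 0.02924244750102968 372.3557819093892
```

Request:
arm_command:
  plan:
    - [2,0.5,1,0,0,0.025,6]
    - [4,1,3,0,0,0.025,6]
    - [6,1.5,5,0,0,0.025,6]
    - [8,2,7,0,0,0.025,6]
    - [8,2,9,0,0,0.025,6]
    - [8,2,11,0,0,0.025,6]
    - [8,2,12,0,0,0.025,6]
    - [8,2,12,0,0,0.025,6]
    - [8,2,12,0,0,0.025,6]
    - [8,2,12,0,0,0.025,6]

```text
clock: 10.4
tcp_pos: [0.5331, -0.3429, 0.0836]
ee_rot: [180.0, -0.1, -12.8]
ft_force: [0.1, -0.2, -0.1]
grip_width: 0.0599
finger_force: 0.0
```

Run:
```python
from h import *
o=observe(); print(o['tcp_pos'],o['ee_rot'],delta(o,[.531,-.343,.027],[180,0,-12.5]))
```

```text
[ 0.53310764 -0.34286655  0.08357615] [ 1.79964957e+02 -1.14010122e-01 -1.27706657e+01] (array([-0.21,  0.06,  5.66]), array([ 0.001, -0.002, -0.005]))
```

Request:
arm_command:
  plan:
    - [-0.2,0.05,1.5,0,0,0,5]
    - [-0.2,0.05,3,0,0,0,5]
    - [-0.2,0.05,4.5,0,0,0,5]
    - [-0.2,0.05,5.5,0,0,0,5]
    - [-0.2,0.05,5.6,0,0,0,5]
    - [-0.2,0.05,5.6,0,0,0,0.8]
    - [-0.2,0.05,5.6,0,0,0,0.8]
    - [-0.2,0.05,5.6,0,0,0,0.8]
    - [-0.2,0.05,5.6,0,0,0,0.8]
    - [-0.2,0.05,5.6,0,0,0,0.8]
  force: 80

```text
clock: 11.4
tcp_pos: [0.5308, -0.3431, 0.027]
ee_rot: [180.0, -0.1, -12.8]
ft_force: [-1.2, -0.9, 2.9]
grip_width: 0.0147
finger_force: 80.9
```

Request:
arm_command:
  plan:
    - [0,0,0,0,0,0,0.8]
    - [0,0,0,0,0,0,0.8]
    - [0,0,-1,0,0,0,0.8]
    - [0,0,-2,0,0,0,0.8]
    - [0,0,-4,0,0,0,0.8]
    - [0,0,-6,0,0,0,0.8]
    - [0,0,-8,0,0,0,0.8]
    - [0,0,-10,0,0,0,0.8]
    - [0,0,-10,0,0,0,0.8]
    - [0,0,-10,0,0,0,0.8]

```text
clock: 12.4
tcp_pos: [0.53, -0.3426, 0.1263]
ee_rot: [180.0, 0.0, -12.8]
ft_force: [-1.3, 0.5, -3.5]
grip_width: 0.0144
finger_force: 80.3
```

Run:
```python
from h import *
s=observe(); im=capture('wrist'); cv2.imwrite('pics/w6.png',im)
print(s['tcp_pos'],s['ee_rot'],s['ft_force'],s['torque'],s['grip_width'])
c=np.radians(15); F=np.array([.591,-.0035]); r=np.array([[np.cos(c),-np.sin(c)],[np.sin(c),np.cos(c)]])
D=F+r@[.06,-.01]; G=F+r@[.01,.01]; P=F+r@[0,.02]; print('datum',D,'final grip',G,'preplace',P)
print(delta(s,[*P,.127],[180,0,15]))
```

```text
[ 0.52996075 -0.34261084  0.12625389] [ 1.79994027e+02  3.36169551e-03 -1.27945010e+01] [-1.31638633  0.54437062 -3.50554247] [-0.05528724  0.01983912  0.00261949] 0.014412594018434354
datum [0.65154374 0.00236988] final grip [0.59807107 0.00874745] preplace [0.58582362 0.01581852]
(array([ -2.49, -36.19,  -0.08]), array([ 0.   ,  0.   , -0.485]))
```

View pics/w6.png

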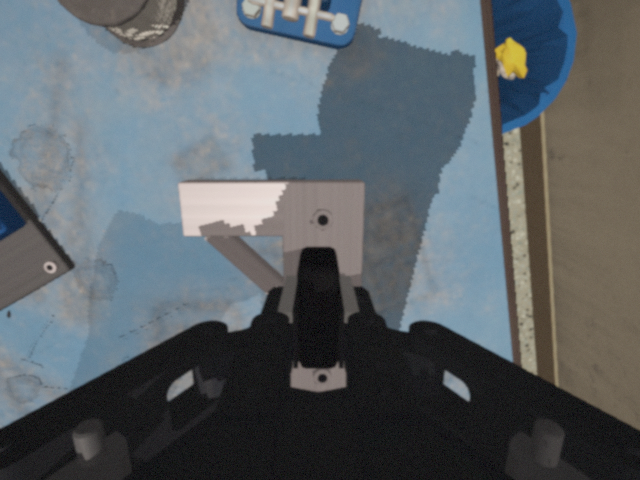

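The square hangs level in the jaws, with its edges parallel to the tool axes. I carry it over the plate's open area.

Request:
arm_command:
  plan:
    - [-0.4,-2.5,-1,0,0,0,0.8]
    - [-1,-6.5,-2,0,0,-0.05,0.8]
    - [-1.6,-10.5,-2,0,0,-0.11,0.8]
    - [-2.3,-14.5,-2,0,0,-0.17,0.8]
    - [-2.9,-18.5,-2,0,0,-0.23,0.8]
    - [-3.5,-22.5,-2,0,0,-0.29,0.8]
    - [-4.2,-26.5,-2,0,0,-0.35,0.8]
    - [-4.8,-30.5,-2,0,0,-0.41,0.8]
    - [-5.3,-33.5,-2,0,0,-0.46,0.8]
    - [-5.6,-35.7,-2,0,0,-0.485,0.8]

```text
clock: 13.45
tcp_pos: [0.5535, 0.0208, 0.1448]
ee_rot: [-179.9, 0.1, 15.3]
ft_force: [0.2, -0.1, -3.2]
grip_width: 0.0148
finger_force: 80.2
```

Request:
arm_command:
  plan:
    - [0,0,0,0,0,0,0.8]
    - [0,0,0,0,0,0,0.8]
    - [0,0,0,0,0,0,0.8]
    - [0,0,0,0,0,0,0.8]
    - [0,0,0,0,0,0,0.8]
    - [0,0,0,0,0,0,0.8]
    - [0,0,0,0,0,0,0.8]
    - [0,0,0,0,0,0,0.8]
    - [0,0,0,0,0,0,0.8]
    - [0,0,0,0,0,0,0.8]

```text
clock: 14.45
tcp_pos: [0.5547, 0.0178, 0.1463]
ee_rot: [180.0, -0.0, 15.0]
ft_force: [0.2, -1.1, -2.6]
grip_width: 0.0143
finger_force: 80.2
```

Run:
```python
from h import *
import pickle
s=observe(); im=capture('wrist'); cv2.imwrite('pics/w7.png',im); pickle.dump(s,open('w7.pkl','wb'))
print(s['clock'],s['qpos'].round(1),s['tcp_pos'],s['ee_rot'],s['ft_force'])
C=cam('wrist',s)
c=np.radians(15); F=np.array([.591,-.0035]); r=np.array([[np.cos(c),-np.sin(c)],[np.sin(c),np.cos(c)]])
for n,m in (('datum',[.06,-.01]),('ff0',[.06,-.002]),('ff1',[.06,.102]),('fr0',[.053,-.01])): print(n,proj(C,[[*(F+r@m),.022]]))
```

```text
14.45 [  7.4  25.8 -15.8 109.    9.5  46.4 -88.5] [0.5547316  0.01783865 0.14629685] [ 1.79997073e+02 -3.38901348e-03  1.49965059e+01] [ 0.21098311 -1.06215782 -2.64304705]
datum [[375.09002968 108.78770581]]
ff0 [[363.6966791  108.78203993]]
ff1 [[215.59398648 108.70838894]]
fr0 [[374.65320127 119.30064633]]
```

View pics/w7.png

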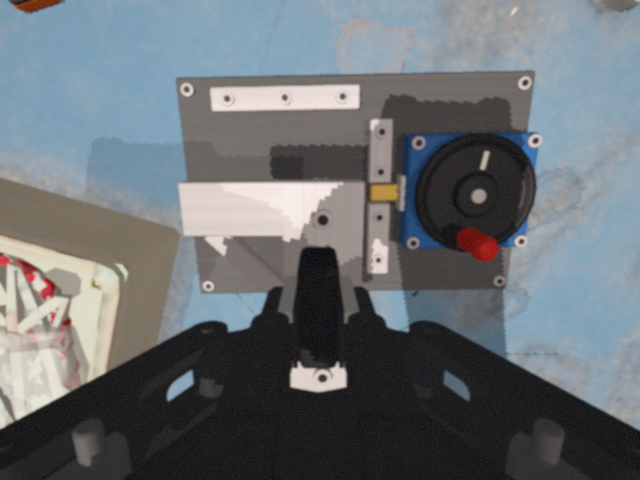

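The view shows the far fence's face edge running from (212,110) to (359,108), the right fence's face edge at x≈369, and the bar retracted. The fence edge is tilted slightly against the tool, so I fit lines for the yaw.

```bash
cat > fl.py <<'E'
from h import *
import pickle
s=pickle.load(open('w7.pkl','rb')); im=cv2.imread('pics/w7.png'); C=cam('wrist',s); g=cv2.GaussianBlur(cv2.cvtColor(im,cv2.COLOR_BGR2GRAY).astype(float),(3,3),0)
def edge(pts): # robust line fit -> world dir & points
    v=cv2.fitLine(np.float32(pts),cv2.DIST_HUBER,0,.01,.01).ravel(); return v
def rows(u0,u1,v0,v1): # strongest vertical gradient in each column
    d=np.abs(np.diff(g[v0:v1,:],axis=0)); return [[u,v0+.5+d[:,u].argmax()] for u in range(u0,u1)]
def cols(u0,u1,v0,v1):
    d=np.abs(np.diff(g[:,u0:u1],axis=1)); return [[u0+.5+d[v].argmax(),v] for v in range(v0,v1)]
for n,p,z,ax in (('far face',rows(218,354,104,114),.022,'y'),('far back',rows(218,354,82,92),.022,'y'),('plate top',rows(190,520,68,83),.01,'y'),('right face',cols(363,374,124,180),.022,'x'),('right face lo',cols(360,374,206,268),.022,'x'),('gearbox r',rows(420,430,128,140),.03,'y')):
    v=edge(p); t=40; a=ray(C,[v[2]-t*v[0],v[3]-t*v[1]],z)[0]; b=ray(C,[v[2]+t*v[0],v[3]+t*v[1]],z)[0]; d=(b-a)[:2]; ang=np.degrees(np.arctan2(d[1],d[0]))
    yaw=(ang+45)%90-45; print(n,'px',v.round(3),'yaw',yaw.round(2),'mid',((a+b)/2)[:2].round(4))
E
python3 fl.py
```

```text
far face px [ 1.00000e+00 -1.90000e-02  2.85500e+02  1.09515e+02] yaw 16.04 mid [0.6348 0.063 ]
far back px [ 1.000e+00 -1.900e-02  2.717e+02  8.580e+01] yaw 16.03 mid [0.6473 0.0759]
plate top px [ 1.00000e+00 -2.00000e-02  3.54076e+02  7.33810e+01] yaw 16.06 mid [0.672  0.0226]
right face px [ 3.900e-02 -9.990e-01  3.696e+02  1.494e+02] yaw 15.01 mid [ 0.6233 -0.0023]
right face lo px [ 2.300e-02 -1.000e+00  3.631e+02  2.296e+02] yaw 15.72 mid [ 0.5647 -0.0154]
gearbox r px [ 1.00000e+00 -9.00000e-03  4.24419e+02  1.36339e+02] yaw 15.5 mid [ 0.6422 -0.0351]
```

Request:
arm_command:
  plan:
    - [1,0.2,1,0,0,-0.016,0.8]
    - [2,0.4,3,0,0,-0.016,0.8]
    - [2.75,0.6,5,0,0,-0.016,0.8]
    - [2.75,0.6,7,0,0,-0.016,0.8]
    - [2.75,0.6,8.5,0,0,-0.016,0.8]
    - [2.75,0.6,9.5,0,0,-0.016,0.8]
    - [2.75,0.6,10,0,0,-0.016,0.8]
    - [2.75,0.6,10.2,0,0,-0.016,0.8]
    - [2.75,0.6,10.2,0,0,-0.016,0.8]
    - [2.75,0.6,10.2,0,0,-0.016,0.8]

```text
clock: 15.5
tcp_pos: [0.5834, 0.0191, 0.0451]
ee_rot: [180.0, -0.1, 15.9]
ft_force: [0.9, -0.1, -2.1]
grip_width: 0.0147
finger_force: 80.2
```

Run:
```python
from h import *
import pickle
s=observe(); im=capture('wrist'); cv2.imwrite('pics/w8.png',im); pickle.dump(s,open('w8.pkl','wb'))
print(s['tcp_pos'],s['ee_rot'],s['ft_force'],s['torque'])
c=cv2.resize(im[60:330,120:480],(800,600),interpolation=cv2.INTER_CUBIC); cv2.imwrite('pics/c8.png',c)
```

```text
[0.58340826 0.01914861 0.04505109] [ 1.79976380e+02 -8.10607857e-02  1.59129165e+01] [ 0.89558734 -0.08162731 -2.05852118] [-0.02177915  0.02666435 -0.03789384]
```

View pics/c8.png

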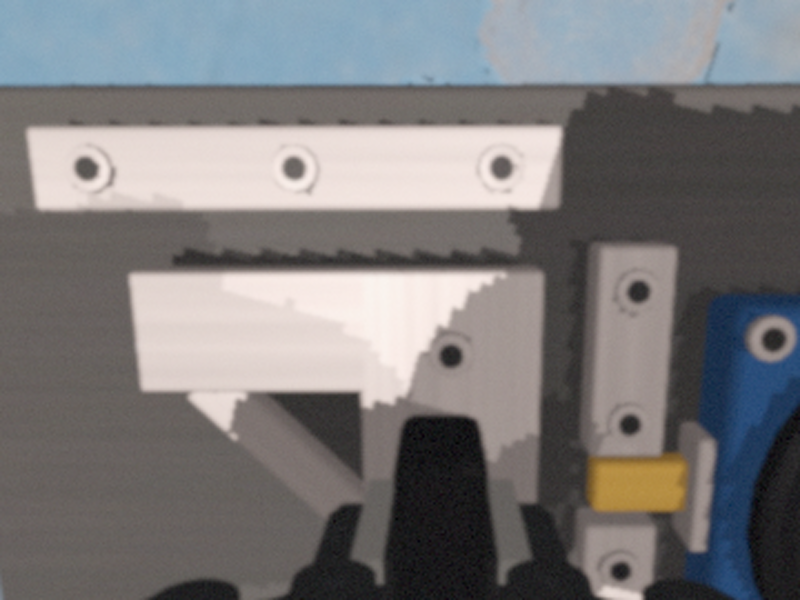

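The crop shows the square parallel to the far fence (edges at y=210 and y=271, about a 12 mm gap) and about 9–10 mm from the right fence. I lower it onto the plate.

Request:
arm_command:
  plan:
    - [0,0,0.2,0,0,0,0.8]
    - [0,0,0.4,0,0,0,0.8]
    - [0,0,0.5,0,0,0,0.8]
    - [0,0,0.6,0,0,0,0.8]
    - [0,0,0.65,0,0,0,0.8]
    - [0,0,0.7,0,0,0,0.8]
    - [0,0,0.75,0,0,0,0.8]
    - [0,0,0.75,0,0,0,0.8]
    - [0,0,0.75,0,0,0,0.8]
    - [0,0,0.75,0,0,0,0.8]

```text
clock: 16.55
tcp_pos: [0.5829, 0.0191, 0.037]
ee_rot: [180.0, -0.0, 15.9]
ft_force: [-0.7, 0.4, -0.7]
grip_width: 0.0147
finger_force: 80.7
```

Request:
arm_command:
  plan:
    - [0.2,0.2,0.1,0,0,0,0.8]
    - [0.4,0.3,0.1,0,0,0,0.8]
    - [0.6,0.4,0.1,0,0,0,0.8]
    - [0.7,0.5,0.1,0,0,0,0.8]
    - [0.8,0.6,0.1,0,0,0,0.8]
    - [0.9,0.7,0.1,0,0,0,0.8]
    - [1.0,0.7,0.1,0,0,0,0.8]
    - [1.05,0.7,0.1,0,0,0,0.8]
    - [1.1,0.7,0.1,0,0,0,0.8]
    - [1.1,0.7,0.1,0,0,0,0.8]

```text
clock: 17.55
tcp_pos: [0.5957, 0.0156, 0.037]
ee_rot: [180.0, -0.0, 15.9]
ft_force: [-2.5, -0.1, 8.7]
grip_width: 0.0148
finger_force: 81.8
```

```bash
cat > st.py <<'E'
from h import *
s=observe(); A=R.from_euler('xyz',s['ee_rot'],degrees=True).inv()
print(s['clock'],s['tcp_pos'].round(4),s['ee_rot'].round(2),'F tool',A.apply(s['ft_force']).round(1),'T tool',A.apply(s['torque']).round(2))
print('to seat',delta(s,[.5976,.0111,.037],[180,0,16]))
E
python3 st.py
```

```text
17.55 [0.5957 0.0156 0.037 ] [ 1.7998e+02 -3.0000e-02  1.5920e+01] F tool [-2.5 -0.6 -8.7] T tool [ 0.26 -0.69 -0.05]
to seat (array([ 0.06,  0.48, -0.  ]), array([ 0.   , -0.001, -0.001]))
```

Request:
arm_command:
  plan:
    - [0.05,0.1,-0.06,0,0,0,0.8]
    - [0.1,0.2,-0.06,0,0,0,0.8]
    - [0.15,0.25,-0.06,0,0,0,0.8]
    - [0.2,0.3,-0.06,0,0,0,0.8]
    - [0.25,0.35,-0.06,0,0,0,0.8]
    - [0.3,0.4,-0.06,0,0,0,0.8]
    - [0.3,0.45,-0.06,0,0,0,0.8]
    - [0.3,0.5,-0.06,0,0,0,0.8]
    - [0.3,0.5,-0.06,0,0,0,0.8]
    - [0.3,0.5,-0.06,0,0,0,0.8]

```text
clock: 18.55
tcp_pos: [0.5965, 0.0141, 0.037]
ee_rot: [-179.8, 0.3, 16.1]
ft_force: [-12.1, 4.4, 15.6]
grip_width: 0.0142
finger_force: 82.9
```

```bash
python3 st.py
```

```text
18.55 [0.5965 0.0141 0.037 ] [-179.81    0.32   16.06] F tool [-10.5  -7.7 -15.5] T tool [ 1.62 -1.91 -0.19]
to seat (array([ 0.02,  0.32, -0.  ]), array([-0.003,  0.006,  0.001]))
```

Request:
arm_command:
  plan:
    - [0,0.05,-0.05,0,0,0,0.8]
    - [-0.05,0.1,-0.08,0,0,0,0.8]
    - [-0.05,0.15,-0.08,0,0,0,0.8]
    - [-0.05,0.2,-0.08,0,0,0,0.8]
    - [-0.05,0.2,-0.08,0,0,0,0.8]
    - [-0.05,0.25,-0.08,0,0,0,0.8]
    - [-0.05,0.25,-0.08,0,0,0,0.8]
    - [-0.05,0.25,-0.08,0,0,0,0.8]
    - [-0.05,0.25,-0.08,0,0,0,0.8]
    - [-0.05,0.25,-0.08,0,0,0,0.8]

```text
clock: 19.55
tcp_pos: [0.5974, 0.0108, 0.037]
ee_rot: [-179.8, 0.2, 16.0]
ft_force: [-7.4, 3.4, 6.9]
grip_width: 0.0143
finger_force: 81.6
```

```bash
python3 st.py
python3 - <<'E'
from h import *
im=capture('wrist'); cv2.imwrite('pics/w9.png',im); g=cv2.cvtColor(im,cv2.COLOR_BGR2GRAY)
print('rows(far gap)'); 
for u in (230,280,340): print(u,g[120:190:2,u].tolist())
print('cols(right gap)')
for v in (200,220,235): print(v,g[v,330:400:2].tolist())
E
```

```text
19.55 [0.5974 0.0108 0.037 ] [-179.85    0.24   16.01] F tool [-6.2 -5.3 -6.8] T tool [ 1.2  -1.19 -0.14]
to seat (array([ 0.02, -0.02,  0.  ]), array([-0.003,  0.004,  0.   ]))
rows(far gap)
230 [153, 93, 95, 111, 111, 111, 112, 111, 112, 102, 69, 108, 191, 224, 229, 231, 229, 221, 201, 219, 235, 242, 241, 236, 225, 188, 188, 216, 233, 231, 208, 179, 231, 240, 234]
280 [157, 94, 99, 109, 112, 112, 116, 111, 112, 110, 99, 117, 195, 228, 235, 236, 236, 233, 232, 231, 235, 237, 236, 234, 236, 236, 236, 237, 238, 235, 210, 192, 238, 245, 242]
340 [177, 119, 100, 110, 116, 113, 116, 110, 113, 107, 82, 113, 200, 233, 239, 241, 240, 238, 235, 233, 236, 235, 236, 240, 240, 241, 241, 242, 242, 239, 210, 188, 208, 180, 165]
cols(right gap)
200 [156, 158, 158, 156, 157, 158, 160, 159, 159, 157, 156, 158, 158, 157, 156, 160, 153, 126, 136, 149, 149, 144, 144, 144, 146, 148, 150, 152, 148, 148, 147, 145, 144, 146, 147]
220 [158, 153, 157, 157, 156, 159, 158, 156, 159, 155, 157, 156, 159, 159, 159, 159, 148, 127, 148, 158, 154, 135, 145, 146, 93, 47, 39, 46, 47, 108, 149, 153, 153, 153, 147]
235 [157, 158, 160, 156, 156, 157, 158, 157, 157, 157, 154, 154, 159, 157, 158, 159, 138, 131, 153, 156, 153, 151, 153, 152, 157, 159, 159, 154, 155, 150, 151, 152, 154, 154, 132]
```

Request:
arm_command:
  plan:
    - [0.05,0.05,0,0,0,0,0.8]
    - [0.05,0.1,0,0,0,0,0.8]
    - [0.1,0.15,-0.03,0,0,0,0.8]
    - [0.1,0.2,-0.03,0,0,0,0.8]
    - [0.15,0.25,-0.03,0,0,0,0.8]
    - [0.15,0.3,-0.03,0,0,0,0.8]
    - [0.15,0.3,-0.03,0,0,0,0.8]
    - [0.15,0.3,-0.03,0,0,0,0.8]
    - [0.15,0.3,-0.03,0,0,0,0.8]
    - [0.15,0.3,-0.03,0,0,0,0.8]

```text
clock: 20.6
tcp_pos: [0.5975, 0.0107, 0.0371]
ee_rot: [-179.7, 0.4, 16.1]
ft_force: [-15.2, 8.2, 11.1]
grip_width: 0.0147
finger_force: 82.3
```

```bash
python3 st.py
```

```text
20.6 [0.5975 0.0107 0.0371] [-179.66    0.45   16.07] F tool [-12.5 -12.2 -10.9] T tool [ 2.39 -1.94  0.  ]
to seat (array([ 0.02, -0.03,  0.01]), array([-0.006,  0.008,  0.001]))
```

Request:
arm_command:
  plan:
    - [0,0,0,0,0,0,0.8]
    - [0,0,0,0,0,0,0.8]
    - [0,0,0,0,0,0,0.8]
    - [0,0,0,0,0,0,0.8]
    - [0,0,0,0,0,0,0.8]
    - [0,0,0,0,0,0,0.8]
    - [0,0,0,0,0,0,0.8]
    - [0,0,0,0,0,0,0.8]
    - [0,0,0,0,0,0,0.8]
    - [0,0,0,0,0,0,0.8]

```text
clock: 21.6
tcp_pos: [0.5975, 0.0107, 0.0372]
ee_rot: [-179.7, 0.4, 16.1]
ft_force: [-14.0, 8.6, 10.4]
grip_width: 0.0145
finger_force: 82.3
```

```bash
python3 st.py
python3 - <<'E'
from h import *
im=capture('wrist'); top=capture('top'); g=cv2.cvtColor(im,cv2.COLOR_BGR2GRAY).astype(float)
# dark seam between square and far fence / right fence
p=[[u,176+g[176:190,u].argmin()] for u in range(200,340)]
q=[[356+g[v,356:372].argmin(),v] for v in range(190,245)]
for r_ in (p,q): print(cv2.fitLine(np.float32(r_),cv2.DIST_HUBER,0,.01,.01).ravel().round(3))
red=cv2.inRange(top,(0,0,130),(60,60,255)); k,l,st,ce=cv2.connectedComponentsWithStats(red)
print([c.round(1) for i,c in enumerate(ce) if i and np.hypot(*(c-[328,205]))<30])
print(hand_in())
E
```

```text
21.6 [0.5975 0.0107 0.0372] [-179.67    0.45   16.07] F tool [-11.2 -12.2 -10.3] T tool [ 2.43 -1.96  0.06]
to seat (array([ 0.02, -0.04,  0.02]), array([-0.006,  0.008,  0.001]))
[  1.    0.  258.3 181. ]
[ 5.300e-02 -9.990e-01  3.638e+02  2.227e+02]
[array([329.2, 208.7])]
the job is handed in; nothing more can be done
None
```

I wound the handwheel clockwise to its stop, seated the square in the corner and handed the job in still gripping it at 82 N. It was pressing about 11–12 N toward each fence, but no verdict came back.

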